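# Check a frame for square by its diagonals

### The job

Check the wooden frame for square with the slide rule: first measure the diagonal that starts at the right-hand end of the dark front rail (as seen from the robot), then the other one, which starts at the left-hand end. Each time lay the rule flat on the frame with its blue hook end over the outside of the dark rail's corner, draw the red grip out until the nose pin bears snugly but gently in the far inside corner, against both rails, and hold it so for a moment. Then leave the rule hooked and drawn out snug on the longer of the two diagonals (on either, if they agree within 2 mm), let go, and leave the things lying around alone.

Things in the scene. Friction and masses are not known exactly. Their poses are not given: they have to be found in the camera images.
- frame: Square wooden frame, fast on the bench: 220 x 220 mm outside, 184 x 184 mm inside, rails 32 mm high. Origin: its middle at bench height; x from the dark front rail (nearest the robot) to the pale back rail, y left, z up. It may be racked: back rail up to 7 mm left or right of true (not told), side rails leaning with it, so that one diagonal is up to 10 mm longer.
- front_right_corner (a point): Outside corner of the frame at the right-hand end (-y) of the dark front rail, on its top edge, 32 mm above the bench. The first diagonal runs from here to the inside corner between the pale back rail and the left side rail, 285.7 mm away in a square frame; racking moves that corner up to 7 mm along the back rail, so its true place must be felt or seen.
- front_left_corner (a point): Outside corner of the frame at the left-hand end (+y) of the dark front rail, on its top edge, 32 mm above the bench. The second diagonal runs from here to the inside corner between the pale back rail and the right side rail, 285.7 mm away in a square frame; racking moves that corner up to 7 mm along the back rail, so its true place must be felt or seen.
- rule: Slide rule, about 0.27 kg, at first on the bench on its 14 mm pins. Lower part: aluminium bar 22 mm wide, 8 mm thick, with a blue hook end 26 x 44 mm. Origin: where the frame's outside corner lies when snug between the two outside pins, at the bar's underside (14 mm above the bench at the start, 32 mm when on the frame). x along the rule from hook to nose, z up.
- rule_slide (a joint): How far the upper part (steel bar, red grip, yellow end, nose pin) is drawn out: 0 to 0.040 m; origin to nose_tip is 258 mm plus this; a yellow tongue reaches 47 mm farther and rests on the rail. Friction 3 N; stays put. Drawing it drags the rule till the hook catches, then extends till the nose stops; pushed back, the inside pin stops after 12 mm and the slide goes in.
- nose: The nose pin: steel, 10 mm in diameter, standing 14 mm down from the underside of the rule near its far end, carried by the slide. Origin: on the pin's axis, at the level of the rule's underside, 7 mm before nose_tip.
- nose_tip (a point): Point 7 mm beyond the nose pin's axis, at the level of the rule's underside: where the frame's inside corner lies when the pin touches both its walls.
- grip (a point): In the red grip block on the slide: 36 mm long along the rule, 18 mm wide across it (grasp it across), 38 mm high; the point is 40 mm above the rule's underside, the block reaches from 16 to 54 mm above it. It lies 135 mm from the rule's origin plus what the slide is drawn out.
- try_square: Try square with brass-faced stock, 144 x 112 x 20 mm, lying left of the frame. Leave it alone.
- sanding_block: Brown sanding block, 65 x 106 x 36 mm, beyond the frame to the right. Leave it alone.
- inside_pin (a point): Hook's inside pin (goes inside the frame), axis at the level of the rule's underside, 44.5 mm along the rule from its origin. Two outside pins stand 7 mm from the origin, 14 mm to either side. All pins: steel, 10 mm thick, 14 mm down. On the corner the hook has 12 mm of play along the rule; to drop it on, keep the rule's origin about 6 mm outside the corner.
- dark_offcut: Dark wood offcut, 30 x 90 x 30 mm, left of the frame. Leave it alone.

How it is judged:
By the outcome, as a careful person would: the job done as asked, in the order asked, and still so for the second after the job is handed in, with the robot touching nothing.
It also fails if it takes over 72 s, if anything falls off the work surface, if the arm or the gripper's body presses on something with over 40 N, if the wrist force passes 120 N, or if a joint passes its speed limit or range.

### The arm

A 6-joint arm with a two-finger parallel gripper is mounted at the origin on the work surface; the furniture and walls round the work are solid. World frame = base frame: x ahead of the robot, y to its left, z up, the work surface at z = 0. Lengths are in mm, angles in rad, forces in N, time in s.
With the tool pointing down it reaches from about 200 to 875 mm from the base axis. Payload 3.4 kg.
Tool frame: the origin (TCP) lies midway between the tips of the shut fingers; the grasp point (between the pads) lies 19 mm behind it (arm.grasp_offset is the distance from the TCP to the grasp point, in mm); z points along the fingers, y is the line along which they close (so a half turn about z gives the same grasp; the last joint's range is limited). The gripper opens to 94 mm and grips with 3 to 60 N. Pads are 16 mm wide; open, the fingers measure 119 mm over their backs; the gripper's body (75 mm by 177 mm) begins 78 mm behind the grasp point.
Start: joints at [-0.121, 0.276, 1.505, -0, 1.361, -0.121], TCP at [575.035, -0.01, 205.493] pointing down, gripper open.
Joint ranges: [-2.89, 2.89], [-0.75, 2.08], [0.22, 2.7], [-1.18, 4.32], [0.11, 2.71], [-2.7, 2.7]. Speed limits (rad/s): [2.57, 2.57, 3.14, 3.14, 3.14, 3.14].

### API

Orientations are given as a rotation vector (axis times angle).
In Python, from plant import arm gives the robot as it stands.
- The arm moves only by the tool drive_tool, never from a script. Its argument "moves" is a list of rows, each a list of 7 numbers: the closure, from 0 (fully open) to 1 (shut), then the shift along the tool's x, y, z in m, then the turn, a rotation vector about the tool's x, y, z in degrees. In form: [[grip, dx, dy, dz, ax, ay, az], ...]. A call has 1 to 8 rows; each row is the pose to reach, as a shift and turn from the pose commanded when the call began, along the tool's axes at that moment; what a row does not reach only later rows make up. A row lasts 1/12 s, in which the tool goes at most 41.7 mm and 7.16 degrees, less where a joint would pass 70% of its speed; a pose out of reach is approached as far as the arm can. A call with a gripper value outside its range is refused whole. The fingers move at their own pace and stop on an object; "grip_force" is the grip in N (left out, the last holds). Time passes only in rows, so rows that repeat a pose let the fingers close. It gives the time, the measured TCP pose, the force, the opening and the grip force at its end, in the units of the state.
- arm.observe(): the state, without advancing time (a new reading comes with each control period).
- arm.camera(name): name is "scene" or "side" or "wrist"; returns the picture (420x560x3 uint8, red, green, blue); there is no depth.
- arm.camera_model(name): a dict with "K" (3x3 intrinsics, pixels), "T" (4x4, takes a point from camera to world coordinates); the wrist camera has in their place "hand_eye" (4x4, takes a point from camera to tool coordinates, whose origin is the TCP and whose axes are the flange's). Camera axes: x right, y down, z forward; pixel columns grow to the right and rows downward; lengths in mm; the calibration is good to about 2 mm. A picture is of the moment at which its call begins: read the wrist's pose just before it. camera_model takes no time and is no camera call.
- arm.finish_job(): hands the job in; it is judged then, once.
Trained networks look in the newest picture that a camera, given by its name, has taken for a name from the list of things; names that differ only in an ending like _2 or _b are one class to them, and where a whole thing is asked for, a point or a joint stands for the part that bears it (a point fixed in the world has none). Each returns a list of dicts, best first, with "confidence" (0 to 1); they miss things now and then, are a little off and sometimes report something else, mostly with a low value. They report only what shows in the picture. A call takes as long as a camera call.
- arm.regions_of(camera, query): "pixels" (420x560 bool, what is visible of it).
- arm.tip_of(camera, query): "xyz" ([x, y, z] in mm, in world coordinates, good to about 4 mm: a listed point, or the origin of a listed thing).
The state is a dict: "clock": time; "joints": joint angles; "qd": joint speeds; "tau": joint torques, N m; "tool_pos": TCP position; "orientation": TCP orientation; "contact_force": force on the tool from outside, world axes, zero at the start; "torque": the same for the moment, N m; "finger_gap": opening from 0.0 (shut) to 1.0 (fully open); "gripper_force": force on a finger pad.
Only numpy, scipy, OpenCV 4.12 (cv2) and the standard library are available. Lean on these libraries where they do the work, as an engineer would, in place of code of your own. Each camera call takes 0.05 s, during which the arm holds its last target. There are 200 camera calls.

## Working session

There is one attempt and no reset: what is moved stays moved. The work goes in short steps, Python scripts to look and compute and a tool call to move; the robot and the scene stay as the last step left them, time stands still between calls to the robot, and variables do not carry over. Pictures are saved under pics/ and viewed, at most 10 in all, crops included, and the job is handed in when it is done.

Besides the shell and the picture viewer there is one more tool, called after "Request:" by a JSON object that holds its "method" and its "body", one argument or row to a line. drive_tool: Moves the arm, as the interface text tells. Its arguments: {"type":"object","properties":{"moves":{"type":"array","items":{"type":"array","items":{"type":"number"}}},"grip_force":{"type":"number"}},"required":["moves"]}

```bash
ls; mkdir -p pics; cat > h.py <<'E'
import numpy as np,cv2
from plant import arm
from scipy.spatial.transform import Rotation as R
def save(cam,n):
    im=arm.camera(cam); cv2.imwrite(f'pics/{n}.png',cv2.cvtColor(np.asarray(im),cv2.COLOR_RGB2BGR)); return im
def camT(cam,s=None):
    m=arm.camera_model(cam)
    if cam!='wrist': return np.array(m['K']),np.array(m['T'])
    s=s or arm.observe(); T=np.eye(4); T[:3,:3]=R.from_rotvec(s['orientation']).as_matrix(); T[:3,3]=s['tool_pos']
    return np.array(m['K']),T@np.array(m['hand_eye'])
def ray(cam,uv,z,s=None):
    K,T=camT(cam,s); d=T[:3,:3]@np.linalg.inv(K)@np.array([uv[0],uv[1],1.]); o=T[:3,3]
    return o+d*(z-o[2])/d[2]
def proj(cam,p,s=None):
    K,T=camT(cam,s); q=T[:3,:3].T@(np.array(p)-T[:3,3]); q=K@q; return q[:2]/q[2]
E
python3 - <<'E'
from h import *
np.set_printoptions(precision=1,suppress=True)
print(arm.observe())
save('scene','s0');save('wrist','w0')
for c in ('scene','wrist'):
  for q in ('frame','front_right_corner','front_left_corner','rule','grip','nose_tip','nose','inside_pin'):
    print(c,q,[(np.round(d['xyz'],1),round(d['confidence'],2)) for d in arm.tip_of(c,q)[:2]])
print(camT('scene')[1],camT('wrist')[1])
E
python3 -c "
import cv2,numpy as np
a=cv2.imread('pics/s0.png');cv2.imwrite('pics/x.png',a)"
```

```text
pics
{'clock': 0.0, 'joints': array([-0.1,  0.3,  1.5, -0. ,  1.4, -0.1]), 'qd': array([ 0., -0.,  0., -0.,  0., -0.]), 'tau': array([  0. , -40.5, -23.7,   0.1,   0. ,  -0. ]), 'tool_pos': array([574.4,   0.1, 204.7]), 'orientation': array([-2.2, -2.2,  0. ]), 'contact_force': array([ 0.7, -0.6,  0.4]), 'torque': array([-0.,  0., -0.]), 'gripper_force': 0.0, 'finger_gap': 1.0016297303570905}
scene frame []
scene front_right_corner [(array([ 417.5, -130.9,   31.5]), 0.81)]
scene front_left_corner [(array([600.8, 298.2,   0.1]), 0.47)]
scene rule [(array([ 377.1, -259.2,   14.1]), 0.81)]
scene grip [(array([ 509.9, -239.8,   52.9]), 0.83)]
scene nose_tip [(array([ 418.6, -254.5,   14.6]), 0.46)]
scene nose [(array([ 377.1, -262.1,   16.8]), 0.3)]
scene inside_pin [(array([ 421.4, -253.8,   12. ]), 0.93)]
wrist frame []
wrist front_right_corner [(array([ 421.2, -249.1,   11.9]), 0.42)]
wrist front_left_corner [(array([375.9,  87.4,  32.4]), 0.71)]
wrist rule [(array([ 376.7, -261.1,   15. ]), 0.64)]
wrist grip [(array([ 514.6, -243.6,   54.7]), 0.55)]
wrist nose_tip []
wrist nose []
wrist inside_pin [(array([ 419.8, -251.4,   12.2]), 0.77)]
[[   0.8   -0.4    0.5   -1.6]
 [  -0.6   -0.5    0.6 -718.1]
 [   0.    -0.7   -0.7  894.8]
 [   0.     0.     0.     1. ]] [[  1.   -0.   -0.  574.1]
 [ -0.   -1.   -0.3  78.1]
 [ -0.    0.3  -1.  386. ]
 [  0.    0.    0.    1. ]]
```

View pics/s0.png

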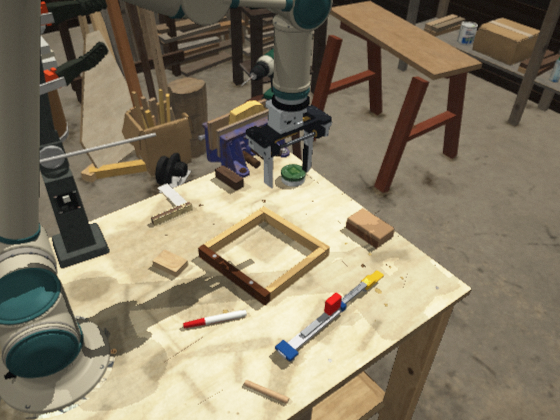

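View pics/w0.png

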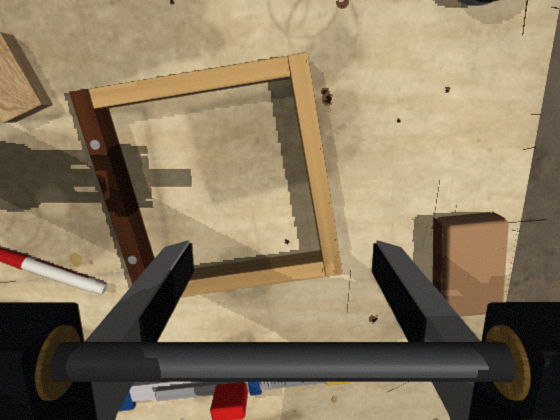

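The scene picture shows the dark rail from (200,250) to (268,298) and the rule right of the frame: blue hook at (288,348), red grip at (333,304), yellow end at (373,279). In the wrist picture the frame's outer corners are near (70,93), (148,296), (341,274) and (305,54).

```bash
cat > fit.py <<'E'
from h import *
from scipy.optimize import least_squares
np.set_printoptions(precision=1,suppress=True)
m=cv2.imread('pics/w0.png'); 
cv2.imwrite('pics/w0c.png',np.vstack([np.hstack([cv2.resize(m[y-30:y+30,max(x-30,0):x+30],(380,290),interpolation=cv2.INTER_CUBIC) for x,y in p]) for p in (((72,93),(300,65)),((148,285),(332,268)))]))
obs=[('wrist',(70,93),-110,110),('wrist',(341,274),110,-110),('wrist',(305,54),110,110),('scene',(200,250),-110,110),('scene',(268,298),-110,-110),('scene',(328,250),110,-110),('scene',(265,211),110,110)]
def W(p,a,b):
    x,y,t,r=p; b=b+(r*(a+110)/220); return [x+a*np.cos(t)-b*np.sin(t),y+a*np.sin(t)+b*np.cos(t),32]
s=arm.observe()
f=lambda p:np.ravel([proj(c,W(p,a,b),s)-uv for c,uv,a,b in obs])
for c,uv,a,b in obs: print(c,a,b,ray(c,uv,32,s))
r=least_squares(f,[500,0,0,0],loss='soft_l1');print(r.x,r.fun.reshape(-1,2))
for a,b in((-110,-110),(-110,110)):print(W(r.x,a,b),proj('wrist',W(r.x,a,b),s))
E
python3 fit.py
```

```text
wrist -110 110 [379.3  86.5  32. ]
wrist 110 -110 [635.6 -95.5  32. ]
wrist 110 110 [594.4 119.7  32. ]
scene -110 110 [380.   74.1  32. ]
scene -110 -110 [ 424.4 -137.7   32. ]
scene 110 -110 [ 625.5 -102.4   32. ]
scene 110 110 [587.   99.8  32. ]
[506.6  -4.    6.5  -4.4] [[-0.6  2.6]
 [-0.1  0.8]
 [ 1.2 -0.3]
 [-2.8 -2.2]
 [-3.8 -0.3]
 [ 1.5 -3.2]
 [-1.9 -5.3]]
[np.float64(418.4145324169076), np.float64(-132.13302543485753), 32] [137.8 305.1]
[np.float64(378.38671483672636), np.float64(84.19490577091102), 32] [69.4 95.6]
```

View pics/w0c.png

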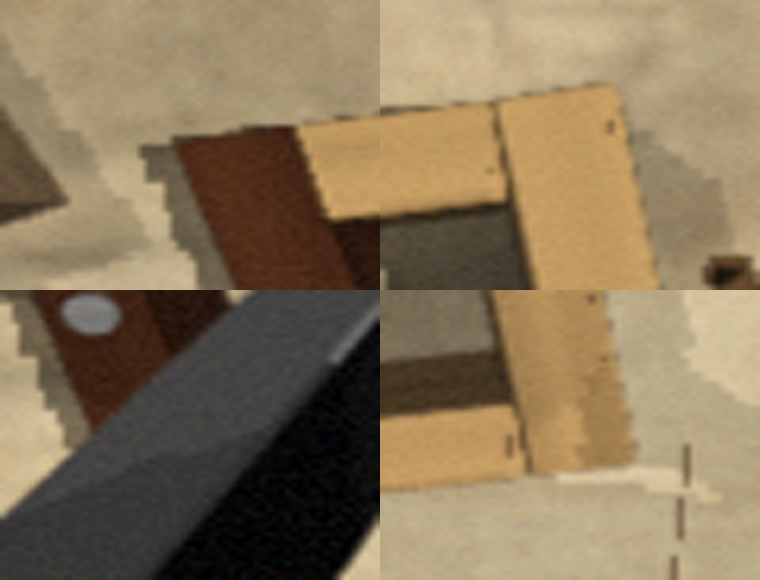

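```bash
cat > fit2.py <<'E'
from h import *
from scipy.optimize import least_squares
np.set_printoptions(precision=1,suppress=True)
s={'orientation':np.array([-np.pi,-np.pi,0])/2**.5,'tool_pos':np.array([575.,0,205.3])}
P=[((70.1,91.6),-110,110),((342.1,274.2),110,-110),((306.6,52.6),110,110),((290.9,77),92,92),((323.3,261.8),92,-92),((92.9,108.1),-92,92)]
L=[(133,284),(123.5,255)]
def W(p,a,b):
    x,y,t,r=p; b=b+(r*(a+110)/220); return np.array([x+a*np.cos(t)-b*np.sin(t),y+a*np.sin(t)+b*np.cos(t),32])
def f(p):
    o=[proj('wrist',W(p,a,b),s)-uv for uv,a,b in P]
    n=np.array([np.cos(p[2]),np.sin(p[2])])
    o.append([(ray('wrist',uv,32,s)[:2]-W(p,-110,0)[:2])@n*.9 for uv in L])
    return np.ravel(o)
if __name__=='__main__':
    r=least_squares(f,[500,0,0,0],loss='soft_l1');print(r.x[:2],np.degrees(r.x[2]),r.x[3],r.fun.reshape(-1,2))
    for a,b in((-110,-110),(92,92),(-110,110),(92,-92)):print(a,b,W(r.x,a,b))
    print(arm.camera_model('wrist'))
E
python3 fit2.py
```

```text
[507.1   0.4] 10.815063553351271 -8.713567379563214 [[-1.3 -0.2]
 [ 0.7 -0.1]
 [ 0.5  0.4]
 [-0.1  0.1]
 [-0.3 -0.9]
 [ 1.3  0.3]
 [ 0.3  0.4]]
-110 -110 [ 419.7 -128.3   32. ]
92 92 [581.7 100.2  32. ]
-110 110 [378.5  87.8  32. ]
92 -92 [616.3 -80.6  32. ]
{'K': array([[369.1,   0. , 282.3],
       [  0. , 369.1, 205.3],
       [  0. ,   0. ,   1. ]]), 'hand_eye': array([[  -0. ,   -1. ,   -0.3,   78.1],
       [   1. ,   -0. ,   -0. ,   -0.9],
       [   0. ,   -0.3,    1. , -180.4],
       [   0. ,    0. ,    0. ,    1. ]])}
```

Request:
{"method": "drive_tool", "body": {
  "moves": [
    [0, -0.12, -0.04, 0, 0, 0, 7],
    [0, -0.24, -0.06, 0, 0, 0, 14],
    [0, -0.24, -0.063, 0, 0, 0, 21],
    [0, -0.24, -0.063, 0, 0, 0, 28],
    [0, -0.24, -0.063, 0, 0, 0, 35],
    [0, -0.24, -0.063, 0, 0, 0, 42],
    [0, -0.24, -0.063, 0, 0, 0, 49],
    [0, -0.24, -0.063, 0, 0, 0, 56]
  ]
}}

```text
clock: 1.57
tool_pos: [511.2, -242.8, 205.3]
orientation: [3.009, 0.903, -0.0]
contact_force: [-0.0, 0.7, 0.1]
finger_gap: 0.999
gripper_force: 0.0
```

Request:
{"method": "drive_tool", "body": {
  "moves": [
    [0, 0, 0, 0, 0, 0, 7],
    [0, 0, 0, 0, 0, 0, 14],
    [0, 0, 0, 0, 0, 0, 21],
    [0, 0, 0, 0, 0, 0, 26],
    [0, 0, 0, 0, 0, 0, 26],
    [0, 0, 0, 0, 0, 0, 26]
  ]
}}

```text
clock: 2.07
tool_pos: [512.0, -240.0, 205.5]
orientation: [3.134, 0.223, 0.0]
contact_force: [0.2, -0.3, 0.1]
finger_gap: 1.003
gripper_force: 0.0
```

```bash
python3 - <<'E'
from h import *
s=arm.observe();print(s['clock'],s['tool_pos'],s['orientation'],s['joints'])
save('wrist','w1')
for q in ('rule','grip','inside_pin','nose','front_right_corner'):
    print(q,[(np.round(d['xyz'],1),round(d['confidence'],2)) for d in arm.tip_of('wrist',q)[:2]])
E
```

```text
2.0667 [ 512.03400954 -240.0178202   205.54046162] [3.13362554e+00 2.22774649e-01 2.60098656e-04] [-5.61408864e-01  2.61465817e-01  1.52526511e+00  5.20009423e-05
  1.35469366e+00  8.67431801e-01]
rule [(array([ 374.7, -261.2,   16.3]), 0.75)]
grip [(array([ 509.5, -243.9,   54.4]), 0.79)]
inside_pin [(array([ 420.7, -252.7,    8.9]), 0.97)]
nose []
front_right_corner [(array([ 421.4, -127.8,   28.1]), 0.6)]
```

View pics/w1.png

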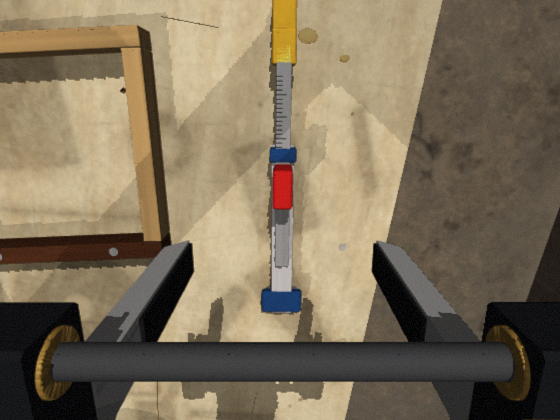

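The wrist picture shows the rule upright in the image: hook at (281,301), grip top centre at (283,186), yellow end at (284,40). The front right corner of the frame is near (170,252).

```bash
python3 - <<'E'
from h import *
s=arm.observe()
M=R.from_rotvec(s['orientation']).as_matrix();print(M.round(3))
for uv,z in (((283,186),68),((281.5,290),24),((284.7,62),26),((171,252),32),((160,240),32),((150,27),32)): print(uv,ray('wrist',uv,z).round(1),(M.T@(ray('wrist',uv,z)-s['tool_pos'])).round(1))
E
```

```text
[[ 0.99  0.14  0.  ]
 [ 0.14 -0.99 -0.  ]
 [ 0.    0.   -1.  ]]
(283, 186) [ 518.4 -239.7   68. ] [  6.3   0.6 137.5]
(281.5, 290) [ 393.8 -255.7   24. ] [-119.3   -1.   181.5]
(284.7, 62) [ 624.  -226.4   26. ] [112.8   2.2 179.5]
(171, 252) [ 425.3 -136.2   32. ] [ -71.4 -114.9  173.5]
(160, 240) [ 436.9 -124.2   32. ] [ -58.2 -125.1  173.5]
(150, 27) [ 635.5 -105.3   32. ] [ 141.  -116.   173.5]
```

Request:
{"method": "drive_tool", "body": {
  "moves": [
    [0, -0.002, 0.001, 0.04, 0, 0, 0.8],
    [0, -0.002, 0.001, 0.08, 0, 0, 0.8],
    [0, -0.002, 0.001, 0.12, 0, 0, 0.8],
    [0, -0.002, 0.001, 0.15, 0, 0, 0.8],
    [0, -0.002, 0.001, 0.17, 0, 0, 0.8],
    [0, -0.002, 0.001, 0.17, 0, 0, 0.8]
  ],
  "grip_force": 30
}}

```text
clock: 2.87
tool_pos: [506.9, -239.3, 31.1]
orientation: [-3.13, -0.198, 0.012]
contact_force: [-1.0, 1.0, 0.1]
finger_gap: 0.996
gripper_force: 0.0
```

Request:
{"method": "drive_tool", "body": {
  "moves": [
    [1, 0, 0, 0, 0, 0, 0],
    [1, 0, 0, 0, 0, 0, 0],
    [1, 0, 0, 0, 0, 0, 0],
    [1, 0, 0, 0, 0, 0, 0],
    [1, 0, 0, 0, 0, 0, 0],
    [1, 0, 0, 0, 0, 0, 0],
    [1, 0, 0, 0, 0, 0, 0],
    [1, 0, 0, 0, 0, 0, 0]
  ]
}}

```text
clock: 3.53
tool_pos: [510.3, -241.3, 35.8]
orientation: [3.135, 0.197, 0.001]
contact_force: [0.2, -0.1, -0.2]
finger_gap: 0.47
gripper_force: 0.0
```

Request:
{"method": "drive_tool", "body": {
  "moves": [
    [1, 0, 0, 0, 0, 0, 0],
    [1, 0, 0, 0, 0, 0, 0],
    [1, 0, 0, 0, 0, 0, 0],
    [1, 0, 0, 0, 0, 0, 0],
    [1, 0, 0, 0, 0, 0, 0],
    [1, 0, 0, 0, 0, 0, 0],
    [1, 0, 0, 0, 0, 0, 0]
  ]
}}

```text
clock: 4.12
tool_pos: [510.1, -241.1, 35.4]
orientation: [-3.135, -0.197, 0.0]
contact_force: [0.4, -0.1, -0.5]
finger_gap: 0.192
gripper_force: 30.0
```

Request:
{"method": "drive_tool", "body": {
  "moves": [
    [1, 0, 0, -0.04, 0, 0, 0],
    [1, 0, 0, -0.08, 0, 0, 0],
    [1, 0.002, -0.03, -0.1, 0, 0, -6],
    [1, 0.004, -0.065, -0.1, 0, 0, -12],
    [1, 0.006, -0.1, -0.1, 0, 0, -18],
    [1, 0.008, -0.135, -0.1, 0, 0, -24],
    [1, 0.01, -0.17, -0.1, 0, 0, -30],
    [1, 0.01, -0.2, -0.1, 0, 0, -36]
  ]
}}

```text
clock: 4.78
tool_pos: [494.3, -39.5, 135.1]
orientation: [-2.917, -1.164, 0.0]
contact_force: [0.6, -0.1, -2.7]
finger_gap: 0.187
gripper_force: 30.0
```

```bash
python3 - <<'E'
from h import *
s=arm.observe();M=R.from_rotvec(s['orientation']).as_matrix();h=np.degrees(np.arctan2(M[1,0],M[0,0]))
print(s['tool_pos'],h,s['contact_force'])
d=np.array([494.2,-23,135])-s['tool_pos'];print(M.T@d, 54.7-h)
E
```

```text
[494.25338997 -39.48753808 135.1318279 ] 43.49904647829726 [ 0.63341754 -0.06596616 -2.71897512]
[ 11.31032827 -11.99645299   0.14398241] 11.200953521702743
```

Request:
{"method": "drive_tool", "body": {
  "moves": [
    [1, 0.006, -0.006, 0, 0, 0, -6],
    [1, 0.011, -0.012, 0, 0, 0, -11.2],
    [1, 0.011, -0.012, 0, 0, 0, -11.2],
    [1, 0.011, -0.012, 0, 0, 0, -11.2],
    [1, 0.011, -0.012, 0, 0, 0, -11.2]
  ]
}}

```text
clock: 5.2
tool_pos: [494.8, -25.8, 135.3]
orientation: [2.795, 1.433, -0.001]
contact_force: [0.2, -0.8, -3.1]
finger_gap: 0.193
gripper_force: 30.0
```

```bash
python3 - <<'E'
from h import *
s=arm.observe();print(s['tool_pos'],s['contact_force'])
a=save('wrist','w2'); b=save('side','d2'); c=save('scene','s2')
cv2.imwrite('pics/v2.png',cv2.resize(np.vstack([a,b])[:,:,::-1],(560,600)) if 0 else a[:,:,::-1])
for cam in('wrist','side','scene'):
 for q in ('rule','grip','inside_pin','nose','nose_tip','front_right_corner','front_left_corner'):
    print(cam,q,[(np.round(d['xyz'],1),round(d['confidence'],2)) for d in arm.tip_of(cam,q)[:1]])
E
```

```text
[494.79044541 -25.82923911 135.26095217] [ 0.21957455 -0.82244318 -3.14816138]
wrist rule []
wrist grip [(array([492.5, -27.7, 152.1]), 0.82)]
wrist inside_pin [(array([441.6, -98.1, 111.1]), 0.91)]
wrist nose []
wrist nose_tip []
wrist front_right_corner []
wrist front_left_corner [(array([374.7,  86.6,  32.4]), 0.65)]
side rule [(array([ 418.8, -131.8,  112.9]), 0.83)]
side grip [(array([495.6, -21.1, 155.1]), 0.65)]
side inside_pin [(array([442.5, -97.7, 116.1]), 0.62)]
side nose [(array([ 418.3, -129.5,   31.9]), 0.47)]
side nose_tip []
side front_right_corner [(array([ 417.6, -126.9,   33.3]), 0.82)]
side front_left_corner [(array([380.5,  88.9,  28.8]), 0.9)]
scene rule [(array([ 416. , -135.5,  116.8]), 0.73)]
scene grip [(array([493.8, -23. , 152.3]), 0.91)]
scene inside_pin [(array([ 441.6, -101.6,  112.7]), 0.86)]
scene nose [(array([777.9, -88. ,   1.7]), 0.19)]
scene nose_tip []
scene front_right_corner [(array([ 418.7, -131.8,   36.7]), 0.9)]
scene front_left_corner [(array([383.9,  88.1,  28.2]), 0.85)]
```

View pics/w2.png

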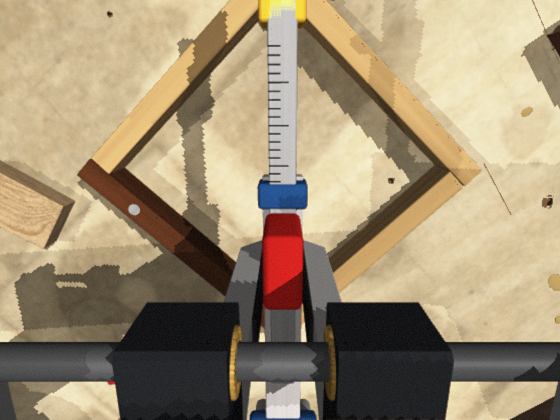

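View pics/d2.png

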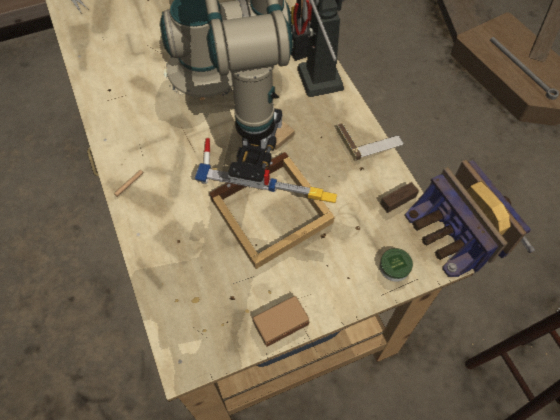

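The wrist picture shows the rule in the hand running up the image at column 284, with the frame's left front corner at (80,172) and the rear right corner at (480,170). The side picture shows the rule over the right front corner at (215,185), its yellow end toward the far left corner, in line with the numbers.

Request:
{"method": "drive_tool", "body": {
  "moves": [
    [1, 0.001, -0.002, 0.02, 0, 0, -0.4],
    [1, 0.001, -0.002, 0.045, 0, 0, -0.4],
    [1, 0.001, -0.002, 0.06, 0, 0, -0.4],
    [1, 0.001, -0.002, 0.068, 0, 0, -0.4],
    [1, 0.001, -0.002, 0.074, 0, 0, -0.4],
    [1, 0.001, -0.002, 0.08, 0, 0, -0.4],
    [1, 0.001, -0.002, 0.08, 0, 0, -0.4]
  ]
}}

```text
clock: 6.98
tool_pos: [493.8, -23.4, 55.0]
orientation: [-2.789, -1.446, 0.001]
contact_force: [0.2, -0.2, -2.1]
finger_gap: 0.187
gripper_force: 30.0
```

```bash
cat > look.py <<'E'
from h import *
import sys
s=arm.observe();M=R.from_rotvec(s['orientation']).as_matrix();h=np.degrees(np.arctan2(M[1,0],M[0,0]))
print(s['tool_pos'].round(1),round(h,2),s['contact_force'].round(1),s['torque'].round(2))
u=M[:2,0];print('origin if slide0',(s['tool_pos'][:2]-135*u).round(1),'tip',(s['tool_pos'][:2]+123*u).round(1))
for cam in('wrist','side','scene'):
 arm.camera(cam)
 for q in ('rule','grip','inside_pin','nose_tip','nose','front_right_corner','front_left_corner'):
    for d in arm.tip_of(cam,q)[:1]: 
        if d['confidence']>.5: print(cam,q,np.round(d['xyz'],1),round(d['confidence'],2))
E
python3 look.py
```

```text
[493.8 -23.4  55. ] 54.8 [ 0.2 -0.2 -2.1] [ 0.08  0.07 -0.  ]
origin if slide0 [ 415.9 -133.7] tip [564.7  77.2]
wrist grip [492.8 -21.9  72.7] 0.68
wrist inside_pin [441.8 -94.3  29.7] 0.96
wrist front_left_corner [375.2  88.8  33.3] 0.73
side rule [ 418.8 -130.7   33.6] 0.65
side grip [401.7 318.4  -2.1] 0.63
side inside_pin [442.  -97.9  36.5] 0.89
side nose [398.3 319.6  -4.6] 0.59
side front_right_corner [ 417.  -131.9   33.5] 0.94
side front_left_corner [380.6  88.6  32.1] 0.65
scene rule [ 413.7 -137.3   37.7] 0.81
scene grip [492.2 -18.7  69.3] 0.83
scene inside_pin [ 440.9 -101.9   35.3] 0.75
scene front_right_corner [ 417.2 -130.6   33.4] 0.59
scene front_left_corner [380.3  86.6  30.6] 0.83
```

Request:
{"method": "drive_tool", "body": {
  "moves": [
    [1, 0, 0, 0.0008, 0, 0, 0],
    [1, 0, 0, 0.0015, 0, 0, 0],
    [1, 0, 0, 0.0015, 0, 0, 0],
    [1, 0, 0, 0.0015, 0, 0, 0]
  ]
}}

```text
clock: 8.52
tool_pos: [493.7, -23.3, 53.9]
orientation: [-2.789, -1.446, 0.0]
contact_force: [0.7, 0.4, -2.4]
finger_gap: 0.189
gripper_force: 30.0
```

Request:
{"method": "drive_tool", "body": {
  "moves": [
    [1, 0.003, 0, 0, 0, 0, 0],
    [1, 0.006, 0, 0, 0, 0, 0],
    [1, 0.009, 0, 0, 0, 0, 0],
    [1, 0.012, 0, 0, 0, 0, 0],
    [1, 0.015, 0, 0, 0, 0, 0],
    [1, 0.018, 0, 0, 0, 0, 0],
    [1, 0.018, 0, 0, 0, 0, 0]
  ]
}}

```text
clock: 9.1
tool_pos: [504.2, -8.1, 53.9]
orientation: [-2.789, -1.446, 0.0]
contact_force: [-1.5, -0.7, -1.3]
finger_gap: 0.191
gripper_force: 30.0
```

Request:
{"method": "drive_tool", "body": {
  "moves": [
    [1, 0.002, 0, 0, 0, 0, 0],
    [1, 0.004, 0, 0, 0, 0, 0],
    [1, 0.005, 0, 0, 0, 0, 0],
    [1, 0.005, 0, 0, 0, 0, 0]
  ]
}}

```text
clock: 9.43
tool_pos: [507.1, -4.3, 54.0]
orientation: [-2.789, -1.446, -0.0]
contact_force: [-1.7, -1.0, -2.2]
finger_gap: 0.191
gripper_force: 30.0
```

```bash
python3 look.py
```

```text
[507.1  -4.3  54. ] 54.8 [-1.7 -1.  -2.2] [-0.35  0.61 -0.12]
origin if slide0 [ 429.2 -114.6] tip [578.   96.2]
wrist grip [507.4  -3.7  71.4] 0.82
wrist inside_pin [442.2 -90.1  28.6] 0.93
wrist front_left_corner [375.7  86.6  29.4] 0.57
side rule [ 420.8 -126.8   31. ] 0.84
side grip [509.6  -1.   75.6] 0.72
side inside_pin [444.9 -91.8  34.2] 0.84
side nose_tip [380.8  86.   31.2] 0.64
side front_right_corner [ 416.2 -127.5   31.2] 0.85
side front_left_corner [380.3  89.5  29.7] 0.93
scene rule [ 420.9 -129.9   35. ] 0.86
scene grip [505.4   1.1  71.4] 0.92
scene inside_pin [445.9 -95.6  33.1] 0.86
scene nose_tip [ 421.4 -132.6   32. ] 0.65
scene front_right_corner [ 419.3 -131.3   32.9] 0.95
scene front_left_corner [382.1  87.3  28.9] 0.68
```

Request:
{"method": "drive_tool", "body": {
  "moves": [
    [1, 0.001, 0, 0, 0, 0, 0],
    [1, 0.002, 0, 0, 0, 0, 0],
    [1, 0.002, 0, 0, 0, 0, 0]
  ]
}}

```text
clock: 10.88
tool_pos: [507.5, -3.5, 53.7]
orientation: [2.788, 1.447, -0.003]
contact_force: [-3.6, -3.7, -2.5]
finger_gap: 0.19
gripper_force: 30.0
```

Request:
{"method": "drive_tool", "body": {
  "moves": [
    [1, 0.001, 0, 0, 0, 0, 0],
    [1, 0.001, 0, 0, 0, 0, 0]
  ]
}}

```text
clock: 11.05
tool_pos: [507.5, -3.5, 53.7]
orientation: [2.787, 1.447, -0.006]
contact_force: [-4.9, -5.3, -1.7]
finger_gap: 0.189
gripper_force: 30.0
```

Request:
{"method": "drive_tool", "body": {
  "moves": [
    [1, 0.001, 0, 0, 0, 0, 0],
    [1, 0.001, 0, 0, 0, 0, 0]
  ]
}}

```text
clock: 11.22
tool_pos: [507.5, -3.4, 53.7]
orientation: [2.786, 1.447, -0.008]
contact_force: [-6.4, -10.2, -0.7]
finger_gap: 0.19
gripper_force: 30.0
```

Request:
{"method": "drive_tool", "body": {
  "moves": [
    [1, 0.001, 0, 0, 0, 0, 0],
    [1, 0.001, 0, 0, 0, 0, 0]
  ]
}}

```text
clock: 11.38
tool_pos: [507.6, -3.3, 53.7]
orientation: [2.785, 1.448, -0.01]
contact_force: [-7.5, -10.6, -0.5]
finger_gap: 0.19
gripper_force: 30.0
```

Request:
{"method": "drive_tool", "body": {
  "moves": [
    [1, -0.002, 0, 0, 0, 0, 0],
    [1, -0.002, 0, 0, 0, 0, 0],
    [1, -0.002, 0, 0, 0, 0, 0]
  ]
}}

```text
clock: 11.63
tool_pos: [507.6, -3.4, 53.8]
orientation: [2.787, 1.447, -0.005]
contact_force: [-3.9, -5.1, -1.5]
finger_gap: 0.188
gripper_force: 30.0
```

Request:
{"method": "drive_tool", "body": {
  "moves": [
    [1, 0, 0.001, 0, 0, 0, 0],
    [1, 0, 0.002, 0, 0, 0, 0],
    [1, 0, 0.002, 0, 0, 0, 0]
  ]
}}

```text
clock: 11.88
tool_pos: [507.7, -3.5, 53.7]
orientation: [-2.787, -1.446, 0.008]
contact_force: [-6.9, -3.3, 1.3]
finger_gap: 0.192
gripper_force: 30.0
```

Request:
{"method": "drive_tool", "body": {
  "moves": [
    [1, 0, -0.001, 0, 0, 0, 0],
    [1, 0, -0.002, 0, 0, 0, 0],
    [1, 0, -0.003, 0, 0, 0, 0],
    [1, 0, -0.004, 0, 0, 0, 0],
    [1, 0, -0.004, 0, 0, 0, 0]
  ]
}}

```text
clock: 12.3
tool_pos: [507.4, -3.2, 53.8]
orientation: [2.784, 1.447, -0.002]
contact_force: [-1.9, -8.2, -4.1]
finger_gap: 0.187
gripper_force: 30.0
```

Request:
{"method": "drive_tool", "body": {
  "moves": [
    [1, 0, 0.001, 0, 0, 0, 0],
    [1, 0, 0.002, 0, 0, 0, 0],
    [1, 0, 0.002, 0, 0, 0, 0]
  ]
}}

```text
clock: 12.55
tool_pos: [507.6, -3.3, 53.8]
orientation: [2.788, 1.447, -0.005]
contact_force: [-4.6, -4.3, -0.4]
finger_gap: 0.186
gripper_force: 30.0
```

```bash
python3 - <<'E'
from h import *
a=arm.camera('side');b=arm.camera('scene')
c=lambda i,x,y:cv2.resize(i[y-50:y+50,x-65:x+65],(390,300),interpolation=cv2.INTER_CUBIC)
cv2.imwrite('pics/c3.png',np.vstack([np.hstack([c(a,300,185),c(a,225,185)]),np.hstack([c(b,265,220),c(b,268,290)])])[:,:,::-1])
for cam,p in (('side',(581,98,32)),('scene',(581,98,32)),('side',(419,-129,32)),('scene',(419,-129,32))):print(cam,proj(cam,p))
E
```

```text
side [322.67123105 214.28509715]
scene [263.49013649 212.25355763]
side [208.38574998 191.98690329]
scene [263.60405503 296.61823902]
```

View pics/c3.png

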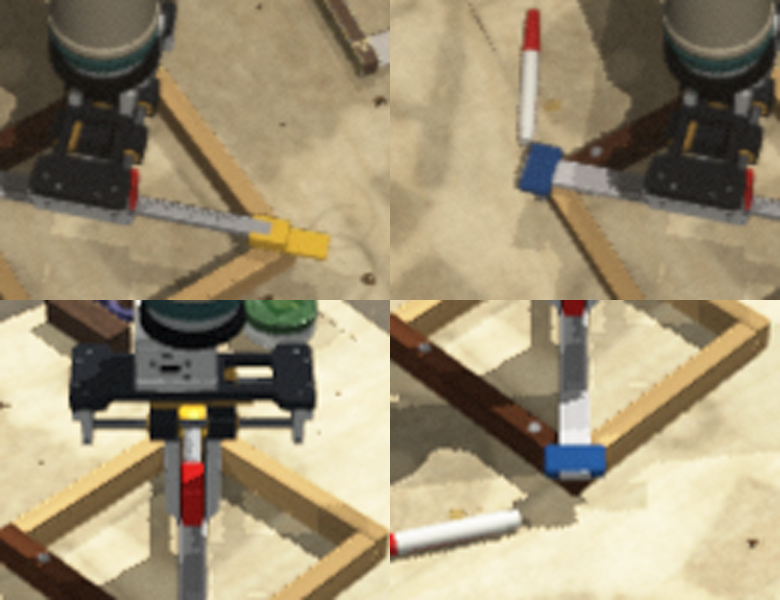

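The crop shows the yellow tongue resting over the back left corner (290,245 in the crop) and the hook on the front right corner (575,460), so the rule is snug. The arm is stiff to sideways pushes both ways, which means the pin bears on both rails. I'll hold it, back off 6 mm and lift.

Request:
{"method": "drive_tool", "body": {
  "moves": [
    [1, 0.0005, 0, 0, 0, 0, 0],
    [1, 0.0005, 0, 0, 0, 0, 0],
    [1, 0.0005, 0, 0, 0, 0, 0],
    [1, 0.0005, 0, 0, 0, 0, 0],
    [1, 0.0005, 0, 0, 0, 0, 0],
    [1, 0.0005, 0, 0, 0, 0, 0],
    [1, 0.0005, 0, 0, 0, 0, 0],
    [1, 0.0005, 0, 0, 0, 0, 0]
  ]
}}

```text
clock: 13.32
tool_pos: [507.6, -3.3, 53.8]
orientation: [2.787, 1.447, -0.006]
contact_force: [-4.9, -5.4, -0.3]
finger_gap: 0.189
gripper_force: 30.0
```

Request:
{"method": "drive_tool", "body": {
  "moves": [
    [1, -0.003, 0, 0, 0, 0, 0],
    [1, -0.006, 0, 0, 0, 0, 0],
    [1, -0.009, 0, 0, 0, 0, 0],
    [1, -0.009, 0, 0, 0, 0, 0],
    [1, -0.009, 0, 0, 0, 0, 0]
  ]
}}

```text
clock: 13.73
tool_pos: [504.6, -9.0, 54.2]
orientation: [2.789, 1.445, 0.003]
contact_force: [-0.7, 0.5, -3.4]
finger_gap: 0.186
gripper_force: 30.0
```

```bash
python3 look.py|grep -E "tip|\[|pin"
```

```text
[504.6  -9.   54.2] 54.78 [-0.7  0.5 -3.4] [0.05 0.03 0.02]
origin if slide0 [ 426.8 -119.3] tip [575.6  91.5]
wrist grip [504.9  -8.3  69.4] 0.93
wrist inside_pin [440.4 -95.9  30.2] 0.58
wrist front_left_corner [377.2  86.   32.6] 0.8
side rule [ 416.1 -132.7   31.4] 0.76
side grip [506.4  -6.1  74.2] 0.59
side inside_pin [441.7 -95.5  32.3] 0.59
side front_right_corner [ 420.3 -128.5   32.7] 0.95
side front_left_corner [382.2  86.4  29.4] 0.68
scene rule [ 416.6 -136.9   32.6] 0.92
scene grip [503.2  -1.4  72.1] 0.63
scene inside_pin [440.1 -98.7  32.5] 0.62
scene front_right_corner [ 419.5 -134.4   32.9] 0.77
scene front_left_corner [379.8  85.1  26.5] 0.85
```

Request:
{"method": "drive_tool", "body": {
  "moves": [
    [1, 0, 0, -0.008, 0, 0, 0],
    [1, 0, 0, -0.018, 0, 0, 0],
    [1, 0, 0, -0.04, 0, 0, 0],
    [1, 0, 0, -0.07, 0, 0, 6],
    [1, 0, 0, -0.07, 0, 0, 13],
    [1, 0, 0, -0.07, 0, 0, 20],
    [1, 0, 0, -0.07, 0, 0, 27],
    [1, 0, 0, -0.07, 0, 0, 34]
  ]
}}

```text
clock: 15.6
tool_pos: [504.4, -9.1, 125.5]
orientation: [3.091, 0.558, 0.003]
contact_force: [-0.4, 0.4, -3.6]
finger_gap: 0.188
gripper_force: 30.0
```

Request:
{"method": "drive_tool", "body": {
  "moves": [
    [1, 0, 0, 0, 0, 0, 7],
    [1, 0, 0, 0, 0, 0, 14],
    [1, 0, 0, 0, 0, 0, 21],
    [1, 0, 0, 0, 0, 0, 28],
    [1, 0, 0, 0, 0, 0, 35],
    [1, 0, 0, 0, 0, 0, 42],
    [1, 0, 0, 0, 0, 0, 49],
    [1, 0, 0, 0, 0, 0, 56]
  ]
}}

```text
clock: 16.27
tool_pos: [504.3, -9.2, 125.2]
orientation: [-2.992, 0.959, -0.003]
contact_force: [0.8, 0.0, -2.7]
finger_gap: 0.189
gripper_force: 30.0
```

Request:
{"method": "drive_tool", "body": {
  "moves": [
    [1, 0, 0, 0, 0, 0, 0],
    [1, 0, 0, 0, 0, 0, 0],
    [1, 0, 0, 0, 0, 0, 0]
  ]
}}

```text
clock: 16.52
tool_pos: [504.1, -9.1, 124.6]
orientation: [-2.996, 0.946, -0.001]
contact_force: [-0.3, 0.6, -2.9]
finger_gap: 0.187
gripper_force: 30.0
```

```bash
python3 look.py|grep -E "tip|\[|pin"; python3 - <<'E'
from h import *
s=arm.observe();M=R.from_rotvec(s['orientation']).as_matrix()
print((M.T@(np.array([499.2,2.2,55])-s['tool_pos'])).round(1))
E
```

```text
[504.1  -9.1 124.6] -35.05 [-0.3  0.6 -2.9] [ 0.1   0.05 -0.01]
origin if slide0 [393.6  68.4] tip [604.8 -79.7]
wrist grip [503.9 -15.8 140.1] 0.7
wrist inside_pin [412.9  53.7 102.1] 0.87
wrist front_right_corner [ 422.6 -127.4   29.4] 0.74
side rule [379.4  78.9 100.2] 0.72
side grip [507.1 -12.1 143. ] 0.73
side nose_tip [508.4 -15.1 145.7] 0.7
side front_right_corner [510.2 -14.2 146.1] 0.71
side front_left_corner [383.7  86.9  31.3] 0.64
scene rule [381.3  74.1 102.8] 0.71
scene grip [505.3 -13.9 144. ] 0.78
scene inside_pin [415.1  50.5 105.2] 0.63
scene front_right_corner [ 417.6 -130.9   32. ] 0.84
scene front_left_corner [378.6  87.7  25.3] 0.95
[-10.3  -6.5  69. ]
```

Request:
{"method": "drive_tool", "body": {
  "moves": [
    [1, -0.0103, -0.0065, 0.01, 0, 0, 0.4],
    [1, -0.0103, -0.0065, 0.03, 0, 0, 0.4],
    [1, -0.0103, -0.0065, 0.046, 0, 0, 0.4],
    [1, -0.0103, -0.0065, 0.05, 0, 0, 0.4],
    [1, -0.0103, -0.0065, 0.05, 0, 0, 0.4]
  ]
}}

```text
clock: 18.13
tool_pos: [498.2, 2.4, 72.9]
orientation: [2.991, -0.96, -0.004]
contact_force: [0.7, 0.9, -3.5]
finger_gap: 0.187
gripper_force: 30.0
```

Request:
{"method": "drive_tool", "body": {
  "moves": [
    [1, 0, 0, 0.005, 0, 0, 0],
    [1, 0, 0, 0.01, 0, 0, 0],
    [1, 0, 0, 0.015, 0, 0, 0],
    [1, 0, 0, 0.02, 0, 0, 0],
    [1, 0, 0, 0.0205, 0, 0, 0],
    [1, 0, 0, 0.0205, 0, 0, 0]
  ]
}}

```text
clock: 18.63
tool_pos: [499.5, 2.1, 53.6]
orientation: [-2.991, 0.961, -0.001]
contact_force: [0.3, -0.2, -1.7]
finger_gap: 0.192
gripper_force: 30.0
```

```bash
python3 look.py|grep -E "tip|\[|pin"; python3 - <<'E'
from h import *
a=arm.camera('side');b=arm.camera('scene')
c=lambda i,x,y:cv2.resize(i[y-50:y+50,x-65:x+65],(390,300),interpolation=cv2.INTER_CUBIC)
f=lambda i,cam,p:c(i,*[int(v) for v in proj(cam,p)])
cv2.imwrite('pics/c4.png',np.vstack([np.hstack([f(i,n,(379,87,32)),f(i,n,(614,-78,32))]) for i,n in((a,'side'),(b,'scene'))])[:,:,::-1])
E
```

```text
[499.5   2.1  53.6] -35.61 [ 0.3 -0.2 -1.7] [ 0.14  0.08 -0.02]
origin if slide0 [389.8  80.7] tip [599.5 -69.5]
wrist grip [501.2  -3.5  70.9] 0.88
wrist inside_pin [412.   66.8  31.8] 0.65
wrist front_right_corner [ 421.4 -126.4   29.4] 0.92
side rule [377.7  90.3  33.9] 0.77
side grip [502.6  -1.   73.2] 0.69
side front_right_corner [ 421.6 -130.5   32.7] 0.93
scene rule [377.9  88.9  31.3] 0.59
scene grip [499.7  -2.2  70.9] 0.63
scene inside_pin [411.5  63.3  31.9] 0.7
scene front_right_corner [ 416.9 -130.6   35.5] 0.83
scene front_left_corner [378.4  89.4  26.3] 0.8
```

View pics/c4.png

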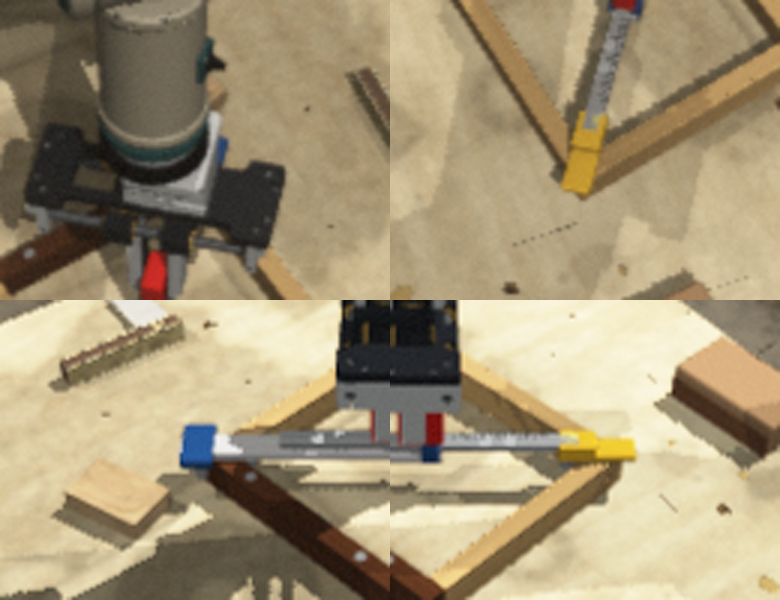

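The crop shows the hook over the front left corner (200,445), the tongue on the back right rails (585,165) and the rule lying on the rails. Now I'll draw it out.

Request:
{"method": "drive_tool", "body": {
  "moves": [
    [1, 0.003, 0, 0, 0, 0, 0],
    [1, 0.006, 0, 0, 0, 0, 0],
    [1, 0.009, 0, 0, 0, 0, 0],
    [1, 0.012, 0, 0, 0, 0, 0],
    [1, 0.012, 0, 0, 0, 0, 0]
  ]
}}

```text
clock: 20.35
tool_pos: [507.4, -4.2, 53.3]
orientation: [-2.991, 0.961, 0.006]
contact_force: [-4.2, 3.6, 2.4]
finger_gap: 0.191
gripper_force: 30.0
```

Request:
{"method": "drive_tool", "body": {
  "moves": [
    [1, 0.0015, 0, 0, 0, 0, 0],
    [1, 0.003, 0, 0, 0, 0, 0],
    [1, 0.003, 0, 0, 0, 0, 0]
  ]
}}

```text
clock: 20.6
tool_pos: [508.9, -5.3, 53.3]
orientation: [-2.99, 0.961, 0.009]
contact_force: [-5.7, 4.2, 4.2]
finger_gap: 0.187
gripper_force: 30.0
```

Request:
{"method": "drive_tool", "body": {
  "moves": [
    [1, 0.0015, 0, 0, 0, 0, 0],
    [1, 0.002, 0, 0, 0, 0, 0],
    [1, 0.002, 0, 0, 0, 0, 0]
  ]
}}

```text
clock: 20.85
tool_pos: [509.0, -5.4, 53.3]
orientation: [-2.989, 0.961, 0.014]
contact_force: [-7.3, 7.1, 6.9]
finger_gap: 0.189
gripper_force: 30.0
```

Request:
{"method": "drive_tool", "body": {
  "moves": [
    [1, 0.001, 0, 0, 0, 0, 0],
    [1, 0.001, 0, 0, 0, 0, 0]
  ]
}}

```text
clock: 21.02
tool_pos: [509.0, -5.4, 53.3]
orientation: [-2.988, 0.961, 0.017]
contact_force: [-9.3, 7.7, 8.8]
finger_gap: 0.189
gripper_force: 30.0
```

Request:
{"method": "drive_tool", "body": {
  "moves": [
    [1, -0.001, 0, -0.001, 0, 0, 0],
    [1, -0.001, 0, -0.001, 0, 0, 0],
    [1, -0.001, 0, -0.001, 0, 0, 0]
  ]
}}

```text
clock: 21.27
tool_pos: [509.1, -5.5, 53.5]
orientation: [-2.989, 0.961, 0.014]
contact_force: [-5.5, 6.5, 1.0]
finger_gap: 0.19
gripper_force: 30.0
```

Request:
{"method": "drive_tool", "body": {
  "moves": [
    [1, 0, 0.001, 0, 0, 0, 0],
    [1, 0, 0.002, 0, 0, 0, 0],
    [1, 0, 0.002, 0, 0, 0, 0]
  ]
}}

```text
clock: 21.52
tool_pos: [509.0, -5.7, 53.4]
orientation: [-2.985, 0.962, 0.012]
contact_force: [-3.7, 10.3, -0.8]
finger_gap: 0.191
gripper_force: 30.0
```

Request:
{"method": "drive_tool", "body": {
  "moves": [
    [1, 0, -0.001, 0, 0, 0, 0],
    [1, 0, -0.002, 0, 0, 0, 0],
    [1, 0, -0.003, 0, 0, 0, 0],
    [1, 0, -0.004, 0, 0, 0, 0],
    [1, 0, -0.004, 0, 0, 0, 0]
  ]
}}

```text
clock: 21.93
tool_pos: [509.3, -5.3, 53.4]
orientation: [2.99, -0.959, -0.016]
contact_force: [-6.4, 2.3, 2.3]
finger_gap: 0.193
gripper_force: 30.0
```

Request:
{"method": "drive_tool", "body": {
  "moves": [
    [1, 0, 0.001, 0, 0, 0, 0],
    [1, 0, 0.002, 0, 0, 0, 0],
    [1, 0, 0.002, 0, 0, 0, 0]
  ]
}}

```text
clock: 22.18
tool_pos: [509.3, -5.5, 53.4]
orientation: [-2.989, 0.962, 0.013]
contact_force: [-5.9, 6.2, 0.6]
finger_gap: 0.189
gripper_force: 30.0
```

```bash
python3 look.py|grep -E "tip|\[|pin"
```

```text
[509.3  -5.5  53.4] -35.67 [-5.9  6.2  0.6] [1.27 0.88 0.04]
origin if slide0 [399.6  73.2] tip [609.2 -77.2]
wrist grip [508.8 -10.1  70.2] 0.75
wrist inside_pin [412.2  63.   29.4] 0.69
wrist front_right_corner [ 423.8 -129.9   24.3] 0.59
side rule [381.   90.8  32.1] 0.69
side grip [509.9 -11.9  72.3] 0.98
side front_right_corner [ 417.7 -127.    34.5] 0.97
scene rule [379.5  85.   34.3] 0.82
scene grip [509.7  -4.7  69.1] 0.59
scene inside_pin [413.6  58.4  28.9] 0.73
scene front_right_corner [ 415.8 -129.5   31. ] 0.74
scene front_left_corner [379.   87.2  28.6] 0.68
```

Request:
{"method": "drive_tool", "body": {
  "moves": [
    [1, 0, 0, 0, 0, 0, 0],
    [1, 0, 0, 0, 0, 0, 0],
    [1, 0, 0, 0, 0, 0, 0],
    [1, 0, 0, 0, 0, 0, 0],
    [1, 0, 0, 0, 0, 0, 0],
    [1, 0, 0, 0, 0, 0, 0],
    [1, 0, 0, 0, 0, 0, 0],
    [1, 0, 0, 0, 0, 0, 0]
  ]
}}

```text
clock: 24.05
tool_pos: [509.3, -5.5, 53.4]
orientation: [-2.989, 0.961, 0.013]
contact_force: [-5.3, 6.6, -0.1]
finger_gap: 0.192
gripper_force: 30.0
```

Request:
{"method": "drive_tool", "body": {
  "moves": [
    [1, -0.001, 0, 0, 0, 0, 0],
    [1, -0.001, 0, 0, 0, 0, 0],
    [1, -0.001, 0, 0, 0, 0, 0]
  ]
}}

```text
clock: 24.3
tool_pos: [509.3, -5.5, 53.4]
orientation: [-2.99, 0.961, 0.011]
contact_force: [-3.9, 4.2, -0.9]
finger_gap: 0.191
gripper_force: 30.0
```

Request:
{"method": "drive_tool", "body": {
  "moves": [
    [0.5, 0, 0, 0, 0, 0, 0],
    [0.4, 0, 0, 0, 0, 0, 0],
    [0.3, 0, 0, 0, 0, 0, 0],
    [0.3, 0, 0, 0, 0, 0, 0],
    [0.3, 0, 0, 0, 0, 0, 0],
    [0.3, 0, 0, 0, 0, 0, 0],
    [0.3, 0, 0, 0, 0, 0, 0]
  ]
}}

```text
clock: 24.88
tool_pos: [512.4, -7.3, 54.6]
orientation: [-2.991, 0.96, -0.001]
contact_force: [0.5, 0.1, -0.2]
finger_gap: 0.652
gripper_force: 0.0
```

Request:
{"method": "drive_tool", "body": {
  "moves": [
    [0.3, 0, 0, -0.01, 0, 0, 0],
    [0.3, 0, 0, -0.03, 0, 0, 0],
    [0.3, 0, 0, -0.06, 0, 0, 0],
    [0.3, 0, 0, -0.09, 0, 0, 0],
    [0.3, 0, 0, -0.12, 0, 0, 0],
    [0.3, 0, 0, -0.16, 0, 0, 0],
    [0.3, 0, 0, -0.16, 0, 0, 0]
  ]
}}

```text
clock: 25.47
tool_pos: [516.8, -7.8, 222.8]
orientation: [-2.989, 0.959, -0.024]
contact_force: [0.6, -0.0, 0.6]
finger_gap: 0.698
gripper_force: 0.0
```

```bash
python3 look.py|grep -E "tip|\[|pin"; python3 - <<'E'
from h import *
save('wrist','w5')
E
```

```text
[516.8  -7.8 222.8] -35.59 [ 0.6 -0.   0.6] [ 0.13  0.05 -0.01]
origin if slide0 [407.1  70.8] tip [616.8 -79.3]
wrist grip [513.  -13.7  69.6] 0.95
wrist inside_pin [415.   65.1  29.3] 0.81
wrist front_right_corner [ 422.  -126.4   26.4] 0.69
side rule [378.5  91.7  32.7] 0.91
side grip [515.4  -7.7  72.4] 0.78
side inside_pin [380.3  89.7  32.5] 0.67
side front_right_corner [ 419.7 -128.3   33.6] 0.57
side front_left_corner [379.4  87.3  28.1] 0.82
scene rule [381.8  81.8  30.1] 0.72
scene grip [510.9  -8.8  70.1] 0.7
scene inside_pin [413.9  58.3  32.5] 0.83
scene front_right_corner [ 419.5 -132.    30.6] 0.8
scene front_left_corner [381.1  87.6  24.8] 0.86
```

View pics/w5.png

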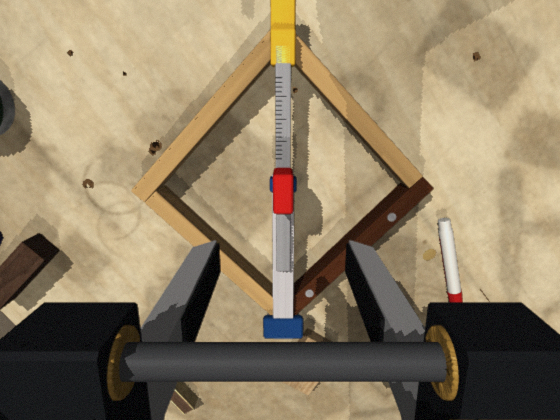

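The wrist picture shows the rule hooked on the front left corner (283,327), the grip free at (283,190) and the yellow end over the far corner (283,60). This view is at the same height as the earlier one, so I'll work out the slide extension from it.

```bash
python3 - <<'E'
from h import *
s=arm.observe(); M=R.from_rotvec(s['orientation']).as_matrix()
import cv2
def edges(fn):
    m=cv2.cvtColor(cv2.imread(fn),cv2.COLOR_BGR2HSV)[:,276:290].astype(int)
    o=[]
    for lo,hi,rng in ((100,130,(270,350)),(22,34,(20,120)),(-1,8,(140,240))):
        k=((m[...,0]>lo)&(m[...,0]<hi)&(m[...,1]>140)).mean(1)>.5
        i=[r for r in np.nonzero(k)[0] if rng[0]<r<rng[1]]; o+=[(min(i),max(i))]
    return o
for fn,u,tz in (('pics/w1.png',14,205.5),('pics/w5.png',32,222.8)):
    e=edges(fn); st={'orientation':np.array([np.pi,0,0]),'tool_pos':np.array([0,0,tz])}
    if fn.endswith('w5.png'): print('tilt',M[:,2])
    X=lambda v,h:ray('wrist',(283,v),u+h,st)[0].round(1)
    print(e,'hook near edge',X(e[0][0],8),'far',X(e[0][1],8),'yellow',X(e[1][1],12),'grip',X(e[2][0],54),X(e[2][1],54))
E
```

```text
[(np.int64(292), np.int64(310)), (np.int64(48), np.int64(61)), (np.int64(165), np.int64(209))] hook near edge -122.6 far -144.8 yellow 113.9 grip 25.2 -14.6
tilt [ 1.12968021e-04 -1.46805791e-05 -9.99999994e-01]
[(np.int64(319), np.int64(337)), (np.int64(21), np.int64(61)), (np.int64(168), np.int64(213))] hook near edge -155.7 far -178.9 yellow 113.8 grip 22.7 -18.1
```

```bash
python3 -c "
from plant import arm
print(arm.finish_job())"
```

```text
the job is handed in; nothing more can be done
None
```

I measured both diagonals in the order asked, right-hand first (about 282 mm), then left-hand (about 288 mm), left the rule hooked and drawn out snug on the longer left-hand one, let go, and handed the job in.

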